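# Put the spatula away and close the folding-lid utensil chest

### The job

A wooden spatula has been left lying across the open utensil chest on the kitchenette counter. Lay it down inside the chest first; then shut the folding lid leaf by leaf: bring the rear leaf down flat while the front leaf is still folded back, and after that turn the front leaf over forwards and press it fully closed. Do not slam the leaves, and leave the cup, jar and canister standing where they are.

Things in the scene. Friction and masses are not known exactly. Their poses are not given: they have to be found in the camera images.
- chest: Open plywood chest fixed to the counter: 256 mm along its x, 170 mm along its y, rim 70 mm high; walls and floor 8 mm thick. Origin: centre of the underside, z up; front faces -x, the lid is hinged along the rear (+x) rim. Lid leaves are 10 mm thick, 174 mm wide; shut, the lid's flat top is 80 mm above the counter. Leaves do not collide with each other or the chest, only with loose things.
- rear_leaf (a joint): Angle (rad) of the rear lid leaf about the rear rim (axis along chest y at chest x = +128 mm, z = 70 mm, on the leaf's lower face). 0 = flat, closed; grows as its free end rises (stop 1.5). 96 mm long from the hinge towards the front. Starts 0.85 to 1.2; stays where it is left (stiff hinge, 0.15 Nm: about 2 to 5 N down on the fold moves it).
- front_leaf (a joint): Angle (rad) of the front leaf relative to the rear leaf about the fold. 0 = in one plane with it; grows as it folds up and back (stop 2.7). 168 mm long. Starts 2.2 to 2.6; stays where left (0.17 Nm: 1 to 3 N near its free edge). With the rear leaf flat it leans back from the fold, free edge 160 to 220 mm above the counter (248 when upright).
- fold (a point): Middle of the fold (hinge line) between the leaves, on the top face of the rear leaf's free end and moving with it; rear leaf flat: chest x = +32 mm, 80 mm above the counter. Axes as the rear leaf's. While the front leaf is folded back, its 10 mm thick end stands up to 10 mm above this line, so the fold can be pressed down there from above.
- front_edge (a point): Middle of the front leaf's free edge, 168 mm from the fold, half-way through its thickness; when shut it overhangs the chest's front by 8 mm.
- spatula_center (a point): Centre (half-way up) of a flat wooden spatula, 190 mm long, 12 mm thick, about 50 g. x along it: handle 14 mm wide from -95 to +25 mm, blade 48 mm wide from there to +95 mm. Starts across the chest's side rims, roughly along chest y, 40 to 75 mm in front of the chest's centre. Too long to lie crosswise inside; fits along chest x beside the carton.
- carton_center (a point): Centre of a plain cardboard carton, 120 mm (its x) by 46 mm by 40 mm high, 250 g, standing inside the chest along its -y side wall; it stays there. The free lane lies on the +y side of it.
- cup: Bystander: white handleless cup, 76 mm across, 85 mm high, standing by the chest; origin at the centre of its foot.
- jar: Bystander: glass jar with steel cap, 72 mm across, 100 mm high, standing by the chest; origin at the centre of its foot.
- canister: Bystander: steel canister, 72 mm across, 120 mm high, standing by the chest; origin at the centre of its foot.
- spatula: The same spatula: origin at the centre of its underside, x along it towards the blade.
There are look-alikes about, which are no part of the job. Of the things that look like the spatula, the largest one is meant.

How it is judged:
On the way, in this order (a step that is already met when the one before it is completed fails the run):
1. the spatula lies inside the chest, with the lid still open (z of spatula_center in the frame of chest between 0.005 and 0.06 m and x of spatula_center in the frame of chest between -0.12 and 0.12 m and y of spatula_center in the frame of chest between -0.077 and 0.077 m and linear speed of spatula below 0.03 m/s and contact force between spatula and the fingers below 0.1 N and value of joint rear_leaf above 0.4 rad), for 0.2 s.
2. the rear leaf is down flat, with the front leaf still folded back (value of joint rear_leaf below 0.06 rad and value of joint front_leaf above 1.3 rad), for 0.2 s.
3. the front leaf is closed too (value of joint each of rear_leaf, front_leaf below 0.06 rad), for 0.2 s.
At the end, for the whole second after the job is handed in: The spatula lies at rest inside the chest (centre between the walls and at most 60 mm above the chest's underside), both lid leaves are closed to within 0.06 rad, and cup, jar and canister stand upright (within 0.2 rad) within 30 mm of where they began (all of step 3 and z of spatula_center in the frame of chest between 0.005 and 0.06 m and x of spatula_center in the frame of chest between -0.12 and 0.12 m and y of spatula_center in the frame of chest between -0.077 and 0.077 m and linear speed of spatula below 0.03 m/s and distance of each of cup, jar, canister from where it was at the start of the episode below 0.03 m and angle between each of cup, jar, canister's own z axis and vertical below 0.2 rad); the robot touches nothing.
It fails at once if a lid leaf is slammed (closing faster than 4 rad/s) (velocity of joint any of rear_leaf, front_leaf below -4 rad/s).
It fails at once if a bystander is knocked over or pushed more than 30 mm (distance of any of cup, jar, canister from where it was at the start of the episode above 0.03 m or angle between any of cup, jar, canister's own z axis and vertical above 0.6 rad).
It also fails if it takes over 64 s, if anything falls off the work surface, if the arm or the gripper's body presses on something with over 40 N, if the wrist force passes 120 N, or if a joint passes its speed limit or range.

### The arm

A 7-joint arm with a two-finger parallel gripper is mounted at the origin on the work surface. World frame = base frame: x ahead of the robot, y to its left, z up, the work surface at z = 0. Lengths are in m, angles in rad, forces in N, time in s.
With the tool pointing down it reaches from about 0.35 to 0.9 m from the base axis. Payload 8.1 kg.
Tool frame: the origin (TCP) lies midway between the tips of the shut fingers; the grasp point (between the pads) lies behind it (arm.tcp_to_grasp is the z of the grasp point in the tool frame, in m); z points along the fingers, y is the line along which they close (so a half turn about z gives the same grasp; the last joint's range is limited). The gripper opens to 92 mm and grips with 3 to 60 N. Pads are 19 mm wide; open, the fingers measure 130 mm over their backs; the gripper's body (75 mm by 190 mm) begins 47 mm behind the grasp point.
Start: joints at [-1.412, 0.434, 0.025, 1.573, -0.012, 1.134, -0.075], TCP at [0.162, 0.604, 0.205] pointing down, gripper open.
Joint ranges: [-2.62, 2.62], [-0.44, 2.09], [-1.27, 1.32], [0.08, 2.57], [-1.32, 4.46], [0.12, 2], [-2.74, 2.74]. Speed limits (rad/s): [2.22, 2.22, 3.01, 3.01, 3.14, 3.14, 3.14].

### API

Orientations are given as a rotation vector (axis times angle).
In Python, from cell import readout, vision, arm gives the robot as it stands.
- The arm moves only by the tool carry_out, never from a script. Its argument "increments" is one flat list of numbers, 6 for each row, row after row: the shift along the world's x, y, z in mm, then the turn, a rotation vector about the world's x, y, z in rad. In form: [tx, ty, tz, wx, wy, wz, tx, ty, tz, wx, wy, wz, ...]. A call has 1 to 20 rows; each row shifts and turns the commanded pose from where the row before left it; what a row does not reach is not made up. A row lasts 1/8 s, in which the tool goes at most 62.5 mm and 10.7 degrees, less where a joint would pass 70% of its speed; a pose out of reach is approached as far as the arm can. A call with a gripper value outside its range is refused whole. "grip" is the closure, from 0 (fully open) to 1 (shut), set as the call begins (left out, the last holds). The fingers move at their own pace and stop on an object; "newtons" is the grip in N (left out, the last holds). Time passes only in rows, so rows that do not move let the fingers close. It gives the time, the measured TCP pose, the force, the opening and the grip force at its end, in the units of the state.
- readout.observe(): the state, without advancing time (a new reading comes with each control period).
- vision.get_image(name): name is "scene" or "top"; returns the picture (384x512x3 uint8, red, green, blue); there is no depth.
- vision.calibration(name): a dict with "fov_y" (degrees; the focal length in pixels is half the picture's height over the tangent of half this angle, whatever the lens; pixels are square), "cx", "cy" (the principal point, pixels), "pose" (4x4, takes a point from camera to world coordinates). Camera axes: x right, y up, looking along -z (the intrinsics and any distortion apply to the point x, -y, -z); pixel columns grow to the right and rows downward; lengths in m; the calibration is good to about 2 mm. A picture is of the moment at which its call begins. calibration takes no time and is no camera call.
- arm.sign_off(): hands the job in; it is judged then, once.
The state is a dict: "clock": time; "joints": joint angles; "dq": joint speeds; "joint_efforts": joint torques, N m; "position": TCP position; "ee_rot": TCP orientation; "force": force on the tool from outside, world axes, zero at the start; "ft_torque": the same for the moment, N m; "width": opening from 0.0 (shut) to 1.0 (fully open); "gripper_force": force on a finger pad.
Only numpy, scipy, OpenCV 4.12 (cv2) and the standard library are available. Lean on these libraries where they do the work, as an engineer would, in place of code of your own. Each camera call takes 0.05 s, during which the arm holds its last target. There are 200 camera calls.

## Working session

There is one attempt and no reset: what is moved stays moved. The work goes in short steps, Python scripts to look and compute and a tool call to move; the robot and the scene stay as the last step left them, time stands still between calls to the robot, and variables do not carry over. Pictures are saved under pics/ and viewed, at most 10 in all, crops included, and the job is handed in when it is done.

Besides the shell and the picture viewer there is one more tool, called after "Emit:" in YAML: its name, and indented under it one key for each argument. carry_out: Moves the arm, as the interface text tells. Its arguments: {"type":"object","properties":{"increments":{"type":"array","items":{"type":"number"}},"grip":{"type":"number"},"newtons":{"type":"number"}},"required":["increments"]}

```bash
mkdir -p pics; ls; python3 - <<'E'
from cell import readout, vision, arm
import cv2,numpy as np
for n in("scene","top"):
    im=vision.get_image(n); cv2.imwrite(f"pics/{n}0.png",im[...,::-1]); 
    c=vision.calibration(n); print(n,{k:(np.round(v,4).tolist()) if k=="pose" else v for k,v in c.items()})
s=readout.observe(); print(s, arm.tcp_to_grasp)
E
```

```text
pics
scene {'fov_y': 52.98263150093213, 'cx': 261.2531920304104, 'cy': 196.29626835619075, 'pose': [[0.7436, -0.3893, 0.5436, 1.0551], [0.6686, 0.4372, -0.6015, -0.4732], [-0.0034, 0.8107, 0.5854, 0.5951], [0.0, 0.0, 0.0, 1.0]]}
top {'fov_y': 54.385927802061815, 'cx': 260.5360271941308, 'cy': 194.50760496735268, 'pose': [[0.008, 0.9983, -0.0586, 0.5361], [-0.9997, 0.0068, -0.0217, 0.021], [-0.0213, 0.0587, 0.998, 0.8962], [0.0, 0.0, 0.0, 1.0]]}
{'clock': 0.1, 'joints': array([-1.41160042,  0.43515722,  0.02498326,  1.57397541, -0.01157705,
        1.13399433, -0.07509293]), 'dq': array([-3.52607307e-04, -3.26003509e-03, -2.37799590e-03, -3.48151074e-03,
       -7.27972158e-04,  4.67286156e-05,  1.09280914e-03]), 'joint_efforts': array([ 3.91089125e-03, -6.69126248e+01,  9.88272429e-01, -3.15147686e+01,
       -6.05600886e-02,  3.74614948e-02,  3.76307685e-05]), 'position': array([0.16170382, 0.60323156, 0.20403303]), 'ee_rot': array([-4.10145804e-01, -3.11467365e+00,  2.18262962e-03]), 'force': array([ 0.38588491, -0.41662529, -0.43334363]), 'ft_torque': array([-0.00364565,  0.01612965,  0.01631329]), 'gripper_force': 0.0, 'width': 0.998855971215258} -0.0188
```

View pics/scene0.png

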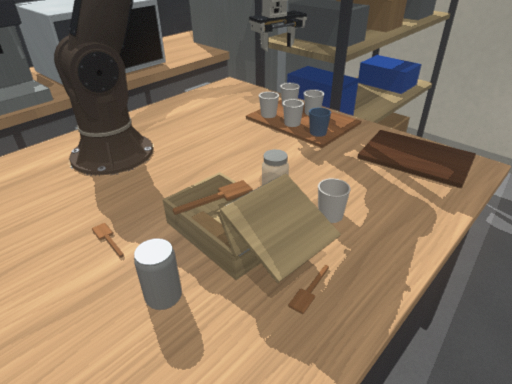

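View pics/top0.png

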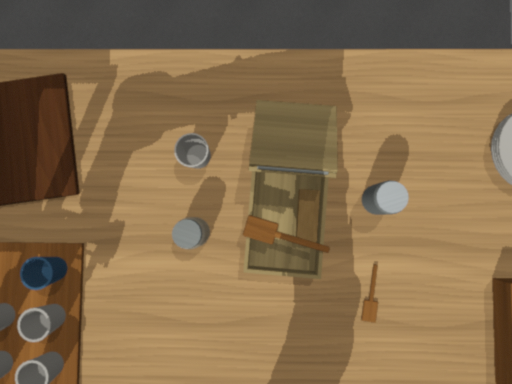

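The scene view shows the chest at the centre with its lid folded back, and the spatula across it. In the top view, the spatula's blade is at about (260,230) and its handle end at (328,249). The carton is near (308,205), the jar at (188,234), the cup at (192,151) and the canister at (388,198). I'll zoom in on the chest.

```bash
cat > h.py <<'E'
import numpy as np, cv2
from cell import vision
def cam(n):
    c=vision.calibration(n); f=192/np.tan(np.radians(c["fov_y"]/2)); return f,c["cx"],c["cy"],np.array(c["pose"])
def ray(n,u,v):
    f,cx,cy,P=cam(n); d=P[:3,:3]@np.array([(u-cx)/f,-(v-cy)/f,-1]); return P[:3,3],d/np.linalg.norm(d)
def plane(n,u,v,z):
    o,d=ray(n,u,v); return o+d*(z-o[2])/d[2]
def proj(n,p):
    f,cx,cy,P=cam(n); q=P[:3,:3].T@(np.array(p)-P[:3,3]); return np.array([cx+f*q[0]/-q[2],cy-f*q[1]/-q[2]])
def tri(a,b):
    o1,d1=ray("scene",*a);o2,d2=ray("top",*b)
    A=np.c_[d1,-d2]; t=np.linalg.lstsq(A,o2-o1,rcond=None)[0]
    p,q=o1+t[0]*d1,o2+t[1]*d2; return (p+q)/2,np.linalg.norm(p-q)
E
python3 - <<'E'
import cv2,numpy as np
a=cv2.imread("pics/top0.png")[95:285,225:355]; b=cv2.imread("pics/scene0.png")[145:285,150:345]
a=cv2.resize(a,None,fx=3,fy=3,interpolation=2);b=cv2.resize(b,None,fx=2,fy=2,interpolation=2)
c=np.zeros((570,390+390,3),np.uint8);c[:,:390]=a;c[:280,390:]=b
cv2.imwrite("pics/crop0.png",c)
E
```

```text
(no output)
```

View pics/crop0.png

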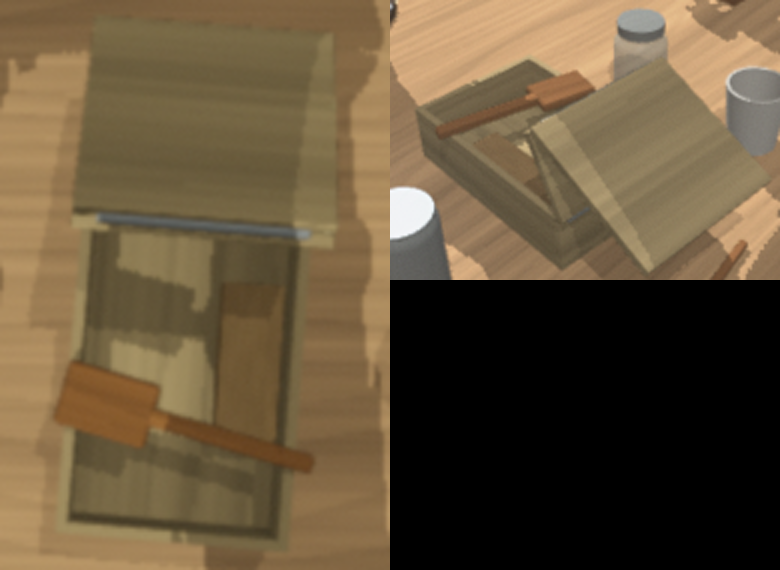

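The crop shows the front rim corners at about top px (244,273) and (319,278). The blade corners are (247,216), (278,223), (273,244) and (243,236), the handle end is (329,249), and the fold rod runs from (257,167) to (328,173).

```bash
python3 - <<'E'
from h import *
T=lambda x,y,z:plane("top",225+x/3,95+y/3,z)
f=T(57,535,.07);g=T(282,548,.07);print("front",f,g,np.linalg.norm(f-g))
l=T(80,345,.07);r=T(305,300,.07);print("side dirs",l-f,r-g)
ex=(l-f)[:2]/np.linalg.norm((l-f)[:2])+(r-g)[:2]/np.linalg.norm((r-g)[:2]); 
ey=(f-g)[:2]/np.linalg.norm((f-g)[:2]); ex=ex/np.linalg.norm(ex); a1=np.arctan2(ex[1],ex[0]);a2=np.arctan2(-ey[0],ey[1]);print("yaw",a1,a2)
yaw=(a1+a2)/2; ex=np.array([np.cos(yaw),np.sin(yaw)]);ey=np.array([-ex[1],ex[0]])
c=(f+g)[:2]/2+.128*ex;print("chest",c,yaw)
im=cv2.imread("pics/top0.png");hsv=cv2.cvtColor(im,cv2.COLOR_BGR2HSV)
B=[T(*p,.082) for p in[(67,362),(160,385),(145,446),(55,422)]]
h=T(312,463,.082);tip=(B[0]+B[3])/2;nk=(B[1]+B[2])/2
print("tip",tip,"neck",nk,"hend",h,"len",np.linalg.norm(tip-h),np.linalg.norm(tip-nk),np.linalg.norm(B[0]-B[3]))
d=(tip-h)/np.linalg.norm(tip-h);print("spat c",(tip+h)/2,"yaw",np.arctan2(d[1],d[0]))
for n,p in dict(tip=tip,h=h,c=(tip+h)/2,fl=f,fr=g).items():
  q=p[:2]-c;print(n,"chest frame",q@ex,q@ey,"scene px",proj("scene",p))
W=lambda x,y,z:np.r_[c+x*ex+y*ey,z]
for nm,p in dict(RL=W(.128,.085,.07),RR=W(.128,-.085,.07),FR=W(-.128,-.085,.07),FL=W(-.128,.085,.07)).items(): print(nm,p,proj("scene",p),proj("top",p))
# leaf free edge corners: scene corner crops (right part, scale 2)
for nm,s,t in [("foldR",(528,128),(333,240)),("foldL",(665,64),(75,220)),("edgeL",(770,178),(95,18)),("edgeR",(650,270),(330,35))]:
  p,e=tri((150+(s[0]-390)/2,145+s[1]/2),(225+t[0]/3,95+t[1]/3));q=p[:2]-c;print(nm,p,e,q@ex,q@ey)
for nm,u,v,z in[("cup",192,151,.085),("jar",187,234,.1),("can",391,197,.12)]: 
  p=plane("top",u,v,z);q=p[:2]-c;print(nm,p,q@ex,q@ey)
E
```

```text
front [0.41142487 0.07381396 0.07      ] [ 0.40391583 -0.08992161  0.07      ] 0.16390766680130103
side dirs [ 0.13873113 -0.0154981   0.        ] [ 0.18058283 -0.0170721   0.        ]
yaw -0.10275533917941107 -0.045828683573068844
chest [ 0.53531728 -0.01755446] -0.07429201137623996
tip [0.51584026 0.07122762 0.082     ] neck [0.4994786  0.00486069 0.082     ] hend [ 0.46648832 -0.10987271  0.082     ] len 0.18770440784419784 0.06835403421109784 0.04419781192537198
spat c [ 0.49116429 -0.01932254  0.082     ] yaw 1.3047450646761576
tip chest frame -0.026013030090262727 0.0870915326073969 scene px [246.52381377 182.94908794]
h chest frame -0.06178689868625103 -0.09717234081823674 scene px [172.61975576 209.17802043]
c chest frame -0.04389996438825688 -0.005040404105419917 scene px [211.29597176 195.4516313 ]
fl chest frame -0.13033236386332148 0.08192063774086876 scene px [217.86387973 171.31339024]
fr chest frame -0.12566763613667845 -0.08192063774086877 scene px [163.5724135  198.32431783]
RL [0.66927322 0.05771045 0.07      ] [293.44004531 216.31530851] [252.44044209 156.54003231]
[... 244 characters left out ...]
32 171.21605873] [242.69121403 272.13990176]
foldR [ 0.61977016 -0.11001756  0.16141329] 0.003233526634568087 0.09108288432968246 -0.08593964495439717
foldL [0.63664646 0.06286728 0.1542008 ] 0.01258216532800783 0.09508047948789086 0.08772093130040505
edgeL [0.78841511 0.04920331 0.0943729 ] 0.0021333480836647684 0.2474446785627137 0.0853594800194209
edgeR [ 0.7763256  -0.12045741  0.09497539] 0.0033426441046343373 0.24798136448140154 -0.08473058110275972
cup [0.67852104 0.19013773 0.085     ] 0.127393066954512 0.21774840170525592
jar [0.49749862 0.19434794 0.1       ] -0.053442516780632304 0.20851085438043743
can [ 0.5783327  -0.23161338  0.12      ] 0.05878501599494072 -0.21027569657710857
```

Emit:
carry_out:
  increments: [18.5,-34,0,0,0,-0.0875,18.5,-34,0,0,0,-0.0875,18.5,-34,0,0,0,-0.0875,18.5,-34,0,0,0,-0.0875,18.5,-34,0,0,0,-0.0875,18.5,-34,0,0,0,-0.0875,18.5,-34,0,0,0,-0.0875,18.5,-34,0,0,0,-0.0875,18.5,-34,0,0,0,-0.0875,18.5,-34,0,0,0,-0.0875,18.5,-34,0,0,0,-0.0875,18.5,-34,0,0,0,-0.0875,18.5,-34,-10,0,0,-0.0875,18.5,-34,-10,0,0,-0.0875,18.5,-34,-10,0,0,-0.0875,18.5,-34,-10,0,0,-0.0875,18.5,-34,-10,0,0,-0.0875,18.5,-34,-15,0,0,-0.0875,0,0,0,0,0,0,0,0,0,0,0,0]
  grip: 0

```text
clock: 2.6
position: [0.4943, -0.0078, 0.1395]
ee_rot: [-2.495, -1.908, 0.001]
force: [0.2, 0.2, -0.1]
width: 0.999
gripper_force: 0.0
```

```bash
cat >> h.py <<'E'
def st():
    from cell import readout
    from scipy.spatial.transform import Rotation as R
    s=readout.observe(); r=R.from_rotvec(s["ee_rot"]).as_matrix()
    print("t",round(s["clock"],2),"p",np.round(s["position"]*1000,1),"yawY",round(np.arctan2(r[1,1],r[0,1]),3),"z",np.round(r[:,2],3),"y",np.round(r[:,1],3),"w",round(s["width"],3),"F",np.round(s["force"],1),"gf",round(s["gripper_force"],1),"q",np.round(s["joints"],2))
    return s
E
python3 -c "from h import *;st()"
```

```text
t 2.6 p [494.3  -7.8 139.5] yawY -0.265 z [-0.001  0.    -1.   ] y [ 0.965 -0.262 -0.001] w 0.999 F [ 0.2  0.2 -0.1] gf 0.0 q [-0.58  0.33  0.62  2.   -0.24  0.88 -0.09]
```

Emit:
carry_out:
  increments: [0,0,-25,0,0,0,0,0,-25,0,0,0,0,0,-15,0,0,0,0,0,-9,0,0,0,0,0,0,0,0,0]
  grip: 0

```text
clock: 3.22
position: [0.4946, -0.008, 0.0657]
ee_rot: [-2.496, -1.908, 0.001]
force: [-0.1, 0.6, 0.4]
width: 0.997
gripper_force: 0.0
```

Emit:
carry_out:
  increments: [0,0,0,0,0,0,0,0,0,0,0,0,0,0,0,0,0,0,0,0,0,0,0,0,0,0,0,0,0,0,0,0,0,0,0,0]
  grip: 1
  newtons: 15

```text
clock: 3.98
position: [0.4948, -0.0083, 0.0658]
ee_rot: [2.496, 1.907, 0.0]
force: [0.3, -0.5, -0.1]
width: 0.396
gripper_force: 0.0
```

Emit:
carry_out:
  increments: [0,0,0,0,0,0,0,0,0,0,0,0,0,0,0,0,0,0,0,0,0,0,0,0]

```text
clock: 4.47
position: [0.4948, -0.0083, 0.0657]
ee_rot: [2.496, 1.907, -0.0]
force: [-0.3, -0.4, -0.0]
width: 0.013
gripper_force: 0.0
```

Emit:
carry_out:
  increments: [0,0,15,0,0,0,0,0,25,0,0,0,0,0,25,0,0,0,0,0,20,0,0,0,0,0,0,0,0,0]

```text
clock: 5.1
position: [0.496, -0.0083, 0.1528]
ee_rot: [2.495, 1.906, 0.005]
force: [-0.3, 0.5, 0.1]
width: 0.005
gripper_force: 0.0
```

```bash
python3 -c "
from h import *;st()
a=vision.get_image('top')[95:295,205:365,::-1];b=vision.get_image('scene')[120:290,140:350,::-1]
c=np.zeros((600,800,3),np.uint8);c[:,:480]=cv2.resize(a,None,fx=3,fy=3);b=cv2.resize(b,(320,259));c[:259,480:]=b
cv2.imwrite('pics/g1.png',c)"
```

```text
t 5.1 p [496.   -8.3 152.8] yawY -0.266 z [ 0.004  0.001 -1.   ] y [ 0.965 -0.263  0.003] w 0.005 F [-0.3  0.5  0.1] gf 0.0 q [-0.59  0.31  0.64  1.99 -0.23  0.91 -0.1 ]
```

View pics/g1.png

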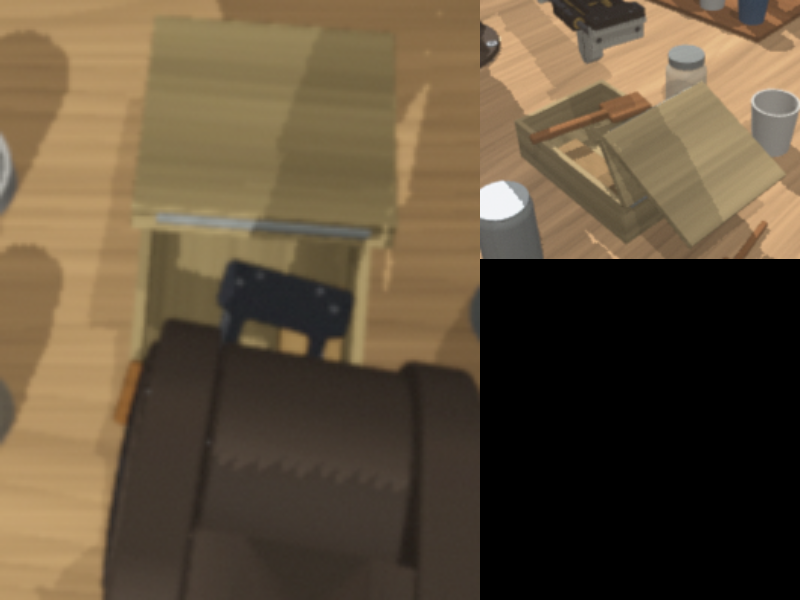

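The grasp missed: the fingers are shut and empty at scene px of about (215,156), and the spatula still lies on the rims. I'll check where the TCP should project.

```bash
python3 - <<'E'
from h import *
print(proj("scene",[.496,-.008,.153]),proj("top",[.496,-.008,.153]),proj("scene",[.494,-.008,.076]))
im=vision.get_image("scene")[...,::-1]
a=cv2.resize(im[100:220,150:290],None,fx=5,fy=5,interpolation=2)
cv2.imwrite("pics/g2.png",a)
def m(im):
    h=cv2.cvtColor(im,cv2.COLOR_BGR2HSV); return h
h=m(im.copy());print("spatula hsv",h[192:196,205:215:3].reshape(-1,3)[:4], h[188,238])
E
```

```text
[214.07361192 167.69122108] [283.0399566 236.9405123] [215.9943888  195.90154907]
spatula hsv [[18 91 98]
 [19 93 96]
 [19 88 93]
 [18 85 93]] [ 14 136 129]
```

View pics/g2.png

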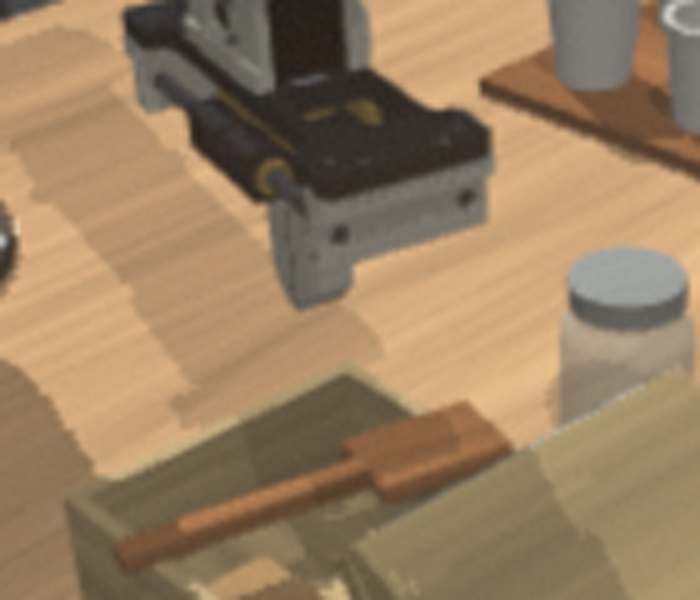

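The tip is seen at about scene px (212,161), against (214,168) predicted. So the real tips are about 17 mm above the reported TCP, and the fingers closed just over the spatula. I'll go about 17 mm lower.

Emit:
carry_out:
  increments: [0,0,0,0,0,0,0,0,0,0,0,0,0,0,0,0,0,0,0,0,0,0,0,0,0,0,0,0,0,0,-1,0,-25,0,0,0,0,0,-25,0,0,0,0,0,-20,0,0,0,0,0,-15,0,0,0,0,0,-10,0,0,0,0,0,-5,0,0,0,0,0,-3,0,0,0,0,0,0,0,0,0]
  grip: 0.35

```text
clock: 6.88
position: [0.494, -0.0083, 0.0479]
ee_rot: [2.496, 1.907, 0.001]
force: [0.4, 0.2, 0.1]
width: 0.648
gripper_force: 0.0
```

Emit:
carry_out:
  increments: [0,0,0,0,0,0,0,0,0,0,0,0,0,0,0,0,0,0,0,0,0,0,0,0,0,0,0,0,0,0,0,0,0,0,0,0,0,0,0,0,0,0]
  grip: 1
  newtons: 15

```text
clock: 7.75
position: [0.4938, -0.0083, 0.0478]
ee_rot: [2.496, 1.907, 0.0]
force: [0.9, -0.7, 0.9]
width: 0.153
gripper_force: 15.0
```

Emit:
carry_out:
  increments: [0,0,10,0,0,0,0,0,12,0,0,0,0,0,10,0,0,0,0,0,0,0,0,-0.1378,0,0,0,0,0,-0.1378,0,0,0,0,0,-0.1378,0,0,0,0,0,-0.1378,0,0,0,0,0,-0.1378,0,0,0,0,0,-0.1378,0,0,0,0,0,-0.1378,0,0,0,0,0,-0.1378,0,0,0,0,0,-0.1378,0,0,0,0,0,-0.1378,15,5.4,0,0,0,0,16,5.5,0,0,0,0,15,5.5,0,0,0,0,0,0,0,0,0,0]

```text
clock: 9.88
position: [0.5413, 0.0087, 0.0798]
ee_rot: [3.139, -0.111, 0.001]
force: [-0.1, 0.1, -0.0]
width: 0.152
gripper_force: 15.0
```

```bash
python3 -c "
from h import *;st()
a=vision.get_image('top')[95:295,205:365,::-1];b=vision.get_image('scene')[110:290,150:320,::-1]
c=np.zeros((600,800,3),np.uint8);c[:500,:400]=cv2.resize(a,(400,500));b=cv2.resize(b,(400,424),interpolation=2);c[:424,400:]=b
cv2.imwrite('pics/g3.png',c)"
```

```text
t 9.88 p [541.3   8.7  79.8] yawY -1.641 z [ 0.001 -0.    -1.   ] y [-0.07  -0.998  0.   ] w 0.152 F [-0.1  0.1 -0. ] gf 15.0 q [-0.76  0.6   0.94  1.97 -0.63  0.89 -1.12]
```

View pics/g3.png

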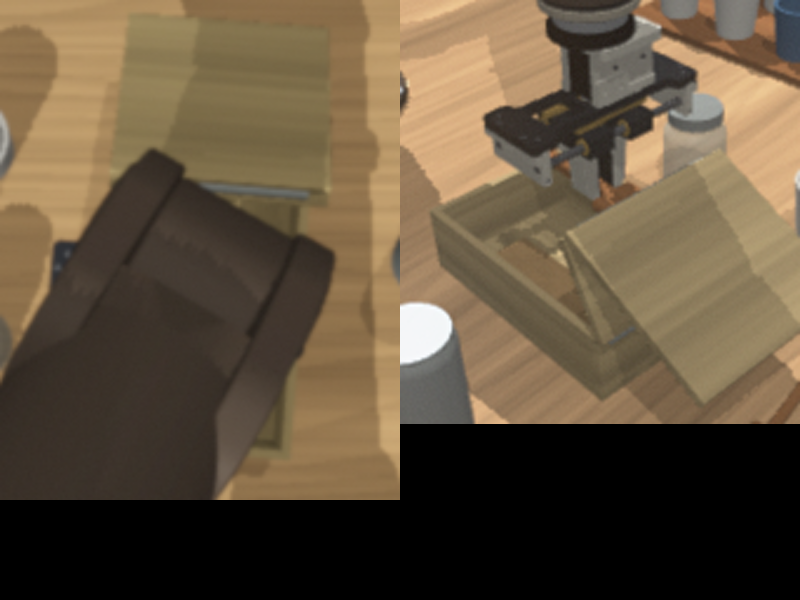

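The spatula is held along chest x over the lane. The fingertip is at about scene px (231,195), and the lower corner of the gripper's end plate is at about (214,189). I'll check how high that plate is before lowering.

```bash
python3 - <<'E'
from h import *
for x,y,z in [(.5413,.0087,.0798),(.5413,.0087,.097),(.5413,-.086,.12),(.5413,-.086,.14),(.575,-.086,.12),(.575,-.086,.14),(.555,-.056,.12),(.555,-.056,.14)]:
  print(x,y,z,proj("scene",[x,y,z]))
E
```

```text
0.5413 0.0087 0.0798 [235.55897123 199.4475437 ]
0.5413 0.0087 0.097 [235.23193525 193.24303249]
0.5413 -0.086 0.12 [202.00958052 204.06208236]
0.5413 -0.086 0.14 [201.08469653 196.15581935]
0.575 -0.086 0.12 [213.10928239 210.79382638]
0.575 -0.086 0.14 [212.3330447  202.80073004]
0.555 -0.056 0.12 [217.34217459 200.21641557]
0.555 -0.056 0.14 [216.65717656 192.35928646]
```

Emit:
carry_out:
  increments: [0,0,-15,0,0,0,0,0,-20,0,0,0,0,0,-15,0,0,0,0,0,-10,0,0,0,0,0,0,0,0,0]

```text
clock: 10.6
position: [0.5392, 0.0079, 0.0189]
ee_rot: [3.139, -0.116, -0.002]
force: [-0.5, 0.2, -0.9]
width: 0.152
gripper_force: 15.0
```

Emit:
carry_out:
  increments: [0,0,-4,0,0,0,0,0,-4,0,0,0,0,0,0,0,0,0]

```text
clock: 10.98
position: [0.5398, 0.0082, 0.0117]
ee_rot: [-3.139, 0.115, 0.0]
force: [-0.6, -0.8, -0.5]
width: 0.149
gripper_force: 15.0
```

Emit:
carry_out:
  increments: [0,0,-4,0,0,0,0,0,-4,0,0,0,0,0,-4,0,0,0,0,0,0,0,0,0]

```text
clock: 11.48
position: [0.5395, 0.0081, -0.0006]
ee_rot: [3.139, -0.115, -0.001]
force: [0.8, 0.5, 0.5]
width: 0.149
gripper_force: 15.0
```

Emit:
carry_out:
  increments: [0,0,-3,0,0,0,0,0,-2,0,0,0,0,0,0,0,0,0]

```text
clock: 11.85
position: [0.5397, 0.0081, -0.0054]
ee_rot: [3.139, -0.115, -0.0]
force: [0.6, 0.5, -0.4]
width: 0.15
gripper_force: 15.0
```

Emit:
carry_out:
  increments: [0,0,-2,0,0,0,0,0,-2,0,0,0,0,0,0,0,0,0]

```text
clock: 12.22
position: [0.5397, 0.0081, -0.0094]
ee_rot: [3.139, -0.115, -0.0]
force: [0.3, 0.7, -0.6]
width: 0.152
gripper_force: 15.0
```

Emit:
carry_out:
  increments: [0,0,0,0,0,0,0,0,0,0,0,0,0,0,0,0,0,0,0,0,0,0,0,0]
  grip: 0.68

```text
clock: 12.72
position: [0.5398, 0.0081, -0.0092]
ee_rot: [3.139, -0.115, 0.0]
force: [0.6, -1.3, 0.5]
width: 0.319
gripper_force: 0.0
```

Emit:
carry_out:
  increments: [0,0,15,0,0,0,0,0,25,0,0,0,0,0,30,0,0,0,0,0,30,0,0,0,-30,0,30,0,0,0,-40,0,30,0,0,0,-40,0,20,0,0,0,-40,0,0,0,0,0,0,0,0,0,0,0]

```text
clock: 13.85
position: [0.387, 0.0094, 0.1707]
ee_rot: [-3.133, 0.112, 0.004]
force: [0.5, 0.4, 0.0]
width: 0.321
gripper_force: 0.0
```

```bash
python3 -c "
from h import *;st()
a=vision.get_image('top')[95:295,205:365,::-1];b=vision.get_image('scene')[110:290,150:320,::-1]
c=np.zeros((600,800,3),np.uint8);c[:500,:400]=cv2.resize(a,(400,500));b=cv2.resize(b,(400,424),interpolation=2);c[:424,400:]=b
cv2.imwrite('pics/g4.png',c)"
```

```text
t 13.85 p [387.    9.4 170.7] yawY -1.642 z [-0.002  0.007 -1.   ] y [-0.071 -0.997 -0.007] w 0.321 F [0.5 0.4 0. ] gf 0.0 q [-1.29  0.12  1.3   2.21 -0.15  0.91 -1.55]
```

View pics/g4.png

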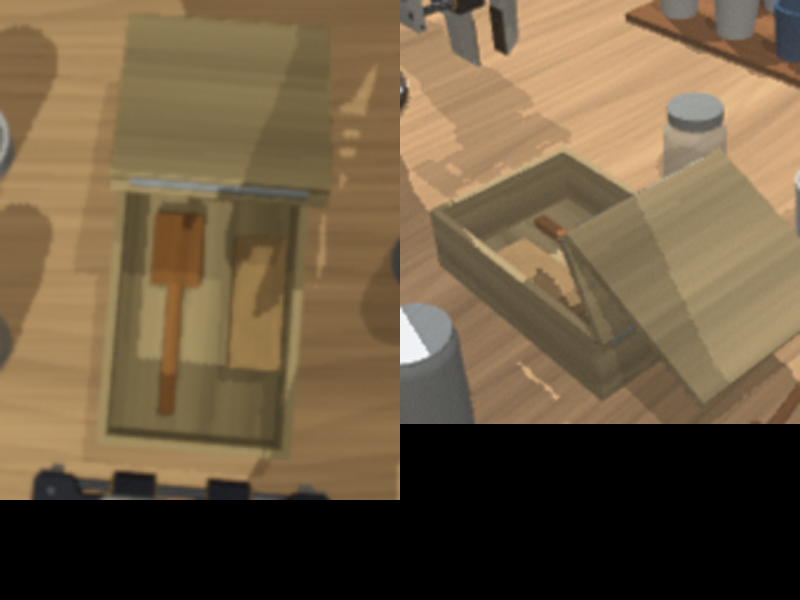

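The spatula now lies in the lane, with the blade tip at about top px (277,179) and the handle end at (271,261). Next I'll plan pressing the fold down.

```bash
cat > plan.py <<'E'
from h import *
yaw=-.073; C=np.array([.5353,-.0176]); EX=np.array([np.cos(yaw),np.sin(yaw)]);EY=np.array([-EX[1],EX[0]])
OFF=.017
def W(x,y,z): return np.r_[C+x*EX+y*EY,z]*1000
def fold(th,f=2.44):
    F=np.array([.128-.096*np.cos(th)+.01*np.sin(th),.07+.096*np.sin(th)+.01*np.cos(th)])
    a=th+f; return F,F+.01*np.array([-np.sin(a),-np.cos(a)]),F+.168*np.array([-np.cos(a),np.sin(a)])+.005*np.array([-np.sin(a),-np.cos(a)])
E
python3 - <<'E'
from plan import *
for u,v in((277,179),(271.4,261)):
  p=plane("top",u,v,.02)[:2]-C; print("spat ends chest",p@EX,p@EY)
for th in (1.0,1.1,1.2):
  F,P,E=fold(th); print(th,F,P,E)
  for nm,q in(("F",F),("P",P),("E",E)): print(nm,[np.round(proj(n,W(q[0],s*.087,q[1])/1000),0) for n in("scene","top") for s in(1,-1)])
prev=None
for th in np.arange(1.1,-.01,-.1):
  F,P,E=fold(th); sh=.004+.003*(1.1-th)/1.1
  w=W(P[0]-sh,0,P[1]-OFF); print(round(th,2),np.round(w,1), None if prev is None else np.round(w-prev,1)); prev=w
E
```

```text
spat ends chest 0.08740614623017497 0.02565652447571439
spat ends chest -0.1043547778950572 0.023628262721064427
1.0 [0.08454569 0.15618424] [0.08748567 0.1657423 ] [0.24659108 0.11157155]
F [array([281., 175.]), array([216., 210.]), array([248., 171.]), array([335., 178.])]
P [array([282., 171.]), array([216., 207.]), array([248., 169.]), array([336., 176.])]
E [array([341., 227.]), array([278., 274.]), array([255.,  98.]), array([337., 104.])]
1.1 [0.09336685 0.16009187] [0.09724636 0.16930867] [0.25014885 0.09952451]
F [array([284., 175.]), array([219., 210.]), array([248., 167.]), array([336., 173.])]
P [array([285., 172.]), array([220., 207.]), array([248., 164.]), array([337., 171.])]
E [array([341., 232.]), array([279., 280.]), array([256.,  99.]), array([336., 105.])]
1.2 [0.10253405 0.16309933] [0.10731432 0.17188278] [0.25248614 0.08718248]
F [array([287., 175.]), array([222., 211.]), array([248., 162.]), array([336., 169.])]
P [array([289., 173.]), array([223., 209.]), array([248., 159.]), array([337., 166.])]
E [array([342., 238.]), array([280., 285.]), array([256.,  99.]), array([335., 105.])]
1.1 [628.3 -24.4 152.3] None
1.0 [618.3 -23.7 148.7] [-10.    0.7  -3.6]
0.9 [608.7 -23.  144.2] [-9.6  0.7 -4.5]
0.8 [599.6 -22.3 138.8] [-9.1  0.7 -5.4]
0.7 [591.1 -21.7 132.5] [-8.5  0.6 -6.3]
0.6 [583.2 -21.1 125.4] [-7.9  0.6 -7.1]
0.5 [576.1 -20.6 117.6] [-7.1  0.5 -7.8]
0.4 [569.8 -20.1 109.1] [-6.3  0.5 -8.5]
0.3 [564.4 -19.7 100.1] [-5.4  0.4 -9. ]
0.2 [559.9 -19.4  90.6] [-4.5  0.3 -9.5]
0.1 [556.3 -19.1  80.8] [-3.5  0.3 -9.9]
-0.0 [553.8 -19.   70.6] [ -2.5   0.2 -10.1]
```

Emit:
carry_out:
  increments: [20,-4.2,10,0,0,0,30,-4.2,10,0,0,0,35,-4.2,0,0,0,0,35,-4.2,0,0,0,0,35,-4.2,0,0,0,0,35,-4.2,0,0,0,0,30,-4.2,0,0,0,0,18,-4,0,0,0,0,0,0,0,0,0,0,0,0,0,0,0,0]
  grip: 1

```text
clock: 15.2
position: [0.6274, -0.0261, 0.1899]
ee_rot: [3.139, -0.117, -0.003]
force: [-0.1, -0.4, 0.4]
width: 0.006
gripper_force: 0.0
```

Emit:
carry_out:
  increments: [0,0,-10,0,0,0,0,0,-10,0,0,0,0,0,-8,0,0,0,0,0,0,0,0,0]

```text
clock: 15.7
position: [0.6272, -0.025, 0.1619]
ee_rot: [-3.139, 0.115, 0.002]
force: [-0.3, -0.3, 0.4]
width: 0.004
gripper_force: 0.0
```

```bash
python3 -c "
from h import *;s=st()
b=vision.get_image('scene')[60:260,170:360,::-1]
cv2.imwrite('pics/g5.png',cv2.resize(b,None,fx=3,fy=3,interpolation=2))
print(proj('scene',s['position']),proj('scene',s['position']+[0,0,.017]))"
```

```text
t 15.7 p [627.2 -25.  161.9] yawY -1.644 z [-0.001  0.    -1.   ] y [-0.073 -0.997  0.   ] w 0.004 F [-0.3 -0.3  0.4] gf 0.0 q [-0.64  0.63  0.96  1.67 -0.55  1.14 -1.17]
[252.59044451 190.54048664] [252.44467105 183.34465527]
```

View pics/g5.png

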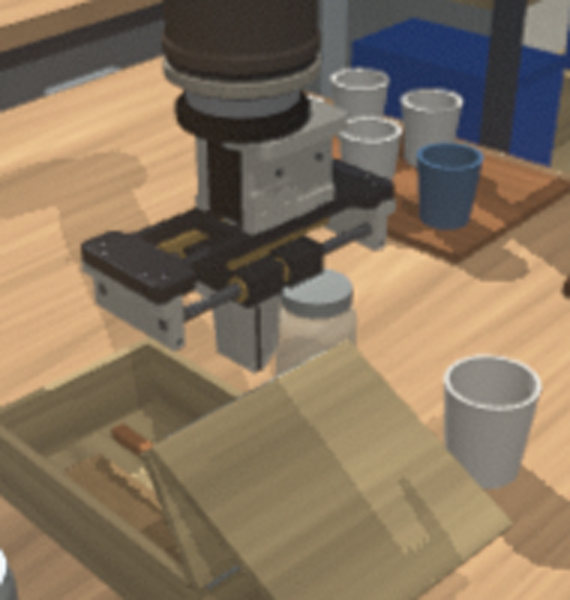

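The tip is at about scene px (255,182), and the fold line's middle at about (253,192). I'll lower gently until contact.

Emit:
carry_out:
  increments: [0,0,-3,0,0,0,0,0,-3,0,0,0,0,0,-3,0,0,0,0,0,0,0,0,0]

```text
clock: 16.25
position: [0.6276, -0.0252, 0.1535]
ee_rot: [3.139, -0.115, -0.001]
force: [0.3, -0.1, 0.0]
width: 0.009
gripper_force: 0.0
```

Emit:
carry_out:
  increments: [0,0,-3,0,0,0,0,0,-2,0,0,0,0,0,0,0,0,0]

```text
clock: 16.62
position: [0.6277, -0.0252, 0.1485]
ee_rot: [3.139, -0.115, -0.0]
force: [0.2, -0.1, -0.9]
width: 0.005
gripper_force: 0.0
```

Emit:
carry_out:
  increments: [0,0,-3,0,0,0,0,0,-2,0,0,0,0,0,0,0,0,0]

```text
clock: 17.0
position: [0.6289, -0.0255, 0.1451]
ee_rot: [-3.139, 0.115, -0.004]
force: [-0.3, 1.2, 10.1]
width: 0.006
gripper_force: 5.0
```

Emit:
carry_out:
  increments: [-7,0.5,-1,0,0,0,-6,0.5,-1,0,0,0,-6,0.5,-1.5,0,0,0,-4.5,0.3,-2.5,0,0,0,-4.5,0.3,-2.5,0,0,0,-4.3,0.3,-3,0,0,0,-4.2,0.3,-3,0,0,0,0,0,0,0,0,0]

```text
clock: 18.0
position: [0.5908, -0.0225, 0.129]
ee_rot: [-3.139, 0.115, 0.001]
force: [0.4, 0.3, -0.0]
width: 0.007
gripper_force: 0.0
```

```bash
python3 -c "
from h import *;s=st()
b=vision.get_image('scene')[60:260,170:360,::-1]
cv2.imwrite('pics/g6.png',cv2.resize(b,None,fx=3,fy=3,interpolation=2))"
```

```text
t 18.0 p [590.8 -22.5 129. ] yawY -1.644 z [-0.001  0.    -1.   ] y [-0.073 -0.997 -0.   ] w 0.007 F [ 0.4  0.3 -0. ] gf 0.0 q [-0.67  0.6   0.95  1.8  -0.57  1.04 -1.15]
```

View pics/g6.png

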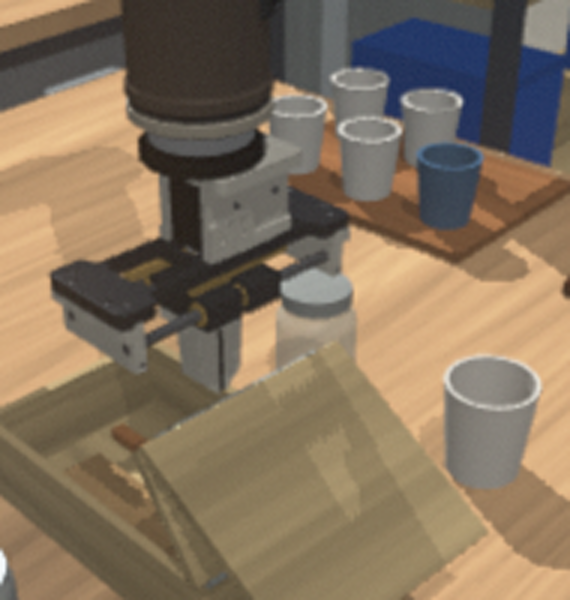

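The fold moved only about 0.1 rad, to its right corner at px (218,211), and then the finger slid off forwards. The contact height says the tip offset is about 23 mm. I'll replan with that and set the finger back on the fold.

```bash
python3 - <<'E'
from plan import *
OFF=.023;prev=None
for th in np.arange(1.0,-.01,-.1):
  F,P,E=fold(th); sh=min(.006,.012*(1.0-th))
  w=W(P[0]-sh,0,P[1]-OFF); print(round(th,2),np.round(w,1), None if prev is None else np.round(w-prev,1)); prev=w
E
```

```text
1.0 [622.6 -24.  142.7] None
0.9 [612.  -23.2 138.2] [-10.5   0.8  -4.5]
0.8 [602.  -22.5 132.8] [-10.    0.7  -5.4]
0.7 [592.5 -21.8 126.5] [-9.4  0.7 -6.3]
0.6 [583.8 -21.1 119.4] [-8.8  0.6 -7.1]
0.5 [575.7 -20.6 111.6] [-8.   0.6 -7.8]
0.4 [569.7 -20.1 103.1] [-6.   0.4 -8.5]
0.3 [564.6 -19.7  94.1] [-5.2  0.4 -9. ]
0.2 [560.3 -19.4  84.6] [-4.2  0.3 -9.5]
0.1 [557.1 -19.2  74.8] [-3.3  0.2 -9.9]
0.0 [554.8 -19.   64.6] [ -2.3   0.2 -10.1]
```

Emit:
carry_out:
  increments: [0,0,15,0,0,0,0,0,15,0,0,0,16,-1,0,0,0,0,17,-1,0,0,0,0,0,0,-8,0,0,0,0,0,-4,0,0,0,0,0,0,0,0,0]

```text
clock: 18.92
position: [0.6235, -0.0245, 0.147]
ee_rot: [-3.139, 0.116, 0.002]
force: [0.3, 0.0, 0.5]
width: 0.005
gripper_force: 0.0
```

Emit:
carry_out:
  increments: [0,0,-3,0,0,0,0,0,-3,0,0,0,-2,0,-2,0,0,0]

```text
clock: 19.3
position: [0.6225, -0.0245, 0.1401]
ee_rot: [-3.139, 0.115, -0.001]
force: [-4.8, 2.9, 14.9]
width: 0.004
gripper_force: 7.3
```

Emit:
carry_out:
  increments: [-5,0.4,-2,0,0,0,-5,0.4,-2.2,0,0,0]

```text
clock: 19.55
position: [0.6125, -0.0237, 0.1357]
ee_rot: [-3.139, 0.115, -0.002]
force: [-0.9, 1.1, 4.5]
width: 0.005
gripper_force: 2.3
```

Emit:
carry_out:
  increments: [-5,0.4,-2.7,0,0,0,-5,0.4,-2.8,0,0,0]

```text
clock: 19.8
position: [0.6023, -0.0229, 0.1295]
ee_rot: [3.139, -0.115, 0.001]
force: [0.1, -0.0, 1.4]
width: 0.008
gripper_force: 0.7
```

Emit:
carry_out:
  increments: [-4.7,0.3,-3.1,0,0,0,-4.6,0.3,-3.2,0,0,0]

```text
clock: 20.05
position: [0.5927, -0.0224, 0.1229]
ee_rot: [3.139, -0.115, -0.0]
force: [0.4, 0.2, 1.6]
width: 0.005
gripper_force: 0.6
```

Emit:
carry_out:
  increments: [-4.4,0.3,-3.5,0,0,0,-4.3,0.3,-3.6,0,0,0]

```text
clock: 20.3
position: [0.584, -0.0218, 0.1159]
ee_rot: [3.139, -0.115, -0.0]
force: [0.2, -0.8, 1.6]
width: 0.005
gripper_force: 0.5
```

Emit:
carry_out:
  increments: [-4,0.3,-3.9,0,0,0,-4,0.3,-3.9,0,0,0,-3,0.2,-4.2,0,0,0,-3,0.2,-4.3,0,0,0]

```text
clock: 20.8
position: [0.5701, -0.0207, 0.0995]
ee_rot: [3.139, -0.115, -0.0]
force: [0.2, 0.4, 1.3]
width: 0.004
gripper_force: 0.5
```

Emit:
carry_out:
  increments: [-2.6,0.2,-4.5,0,0,0,-2.6,0.2,-4.5,0,0,0,-2.1,0.2,-4.7,0,0,0,-2.1,0.2,-4.8,0,0,0]

```text
clock: 21.3
position: [0.5607, -0.02, 0.081]
ee_rot: [3.139, -0.115, -0.0]
force: [-0.0, 0.4, 2.0]
width: 0.006
gripper_force: 0.4
```

Emit:
carry_out:
  increments: [-1.6,0.1,-5,0,0,0,-1.6,0.1,-4.9,0,0,0]

```text
clock: 21.55
position: [0.5576, -0.0198, 0.0711]
ee_rot: [3.139, -0.115, -0.0]
force: [-0.1, -0.2, 2.1]
width: 0.007
gripper_force: 0.3
```

Emit:
carry_out:
  increments: [-1.2,0.1,-3,0,0,0,-1,0.1,-3,0,0,0,0,0,-2,0,0,0]

```text
clock: 21.92
position: [0.5569, -0.0198, 0.0657]
ee_rot: [-3.138, 0.116, -0.005]
force: [-10.9, 3.4, 43.2]
width: 0.004
gripper_force: 21.5
```

Emit:
carry_out:
  increments: [0,0,5,0,0,0,-5,0,15,0,0,0,-10,0,20,0,0,0,-20,0,20,0,0,0,-40,0,10,0,0,0,-40,0,0,0,0,0,-40,0,0,0,0,0,0,0,0,0,0,0]

```text
clock: 22.92
position: [0.397, -0.0188, 0.1331]
ee_rot: [-3.136, 0.115, 0.005]
force: [0.2, 0.3, -0.7]
width: 0.002
gripper_force: 0.0
```

```bash
python3 -c "
from plan import *;st()
a=vision.get_image('top')[65:295,205:365,::-1];b=vision.get_image('scene')[110:290,150:350,::-1]
c=np.zeros((600,800,3),np.uint8);c[:500,:348]=cv2.resize(a,(348,500));c[:405,350:]=cv2.resize(b,(450,405),interpolation=2)
cv2.imwrite('pics/g7.png',c)
for f in(2.3,2.44,2.6):
  E=fold(0,f)[2];print(f,E,[np.round(proj(n,W(E[0],s*.087,E[1])/1000)) for n in('scene','top') for s in(1,-1)])"
```

```text
t 22.93 p [397.  -18.8 133.1] yawY -1.644 z [-0.003  0.003 -1.   ] y [-0.073 -0.997 -0.003] w 0.002 F [ 0.2  0.3 -0.7] gf 0.0 q [-1.05  0.27  1.19  2.24 -0.35  0.84 -1.27]
2.3 [0.14020585 0.20860986] [array([302., 163.]), array([234., 200.]), array([249., 138.]), array([342., 145.])]
2.44 [0.15709378 0.19225216] [array([308., 173.]), array([241., 212.]), array([250., 131.]), array([341., 138.])]
2.6 [0.1733798  0.17088867] [array([314., 186.]), array([248., 226.]), array([251., 125.]), array([340., 132.])]
```

View pics/g7.png

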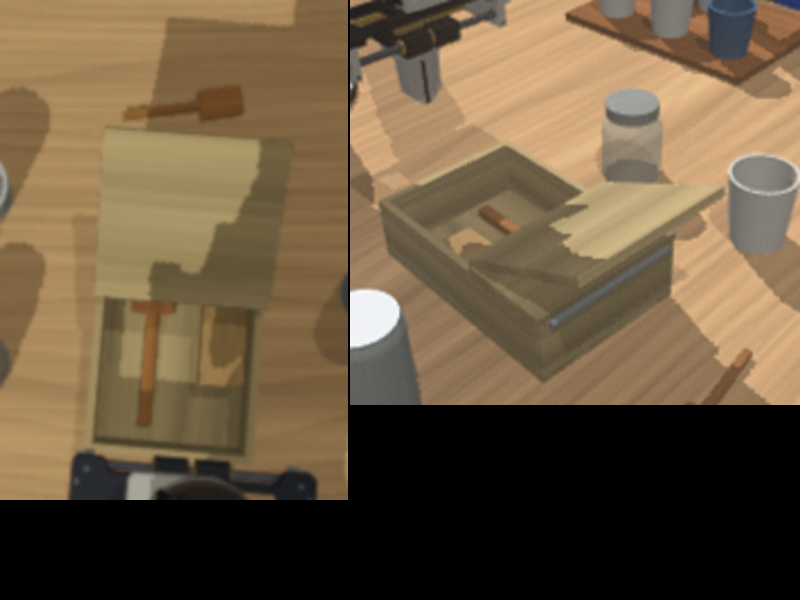

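The rear leaf is flat and the front leaf is still folded back. Its free-edge corner is at scene px (316,195) and top px (253,124), so the front angle is about 2.65 rad. I'll go over to behind the leaf, tilt the fingers and scoop the edge upwards.

Emit:
carry_out:
  increments: [0,0,40,0,0,0,0,0,45,0,0,0,20,-1,42,0,0,0,35,-1.6,0,0.0033,0.045,0,35,-1.6,0,0.0033,0.045,0,35,-1.6,0,0.0033,0.045,0,35,-1.6,0,0.0033,0.045,0,35,-1.6,0,0.0033,0.045,0,35,-1.6,0,0.0033,0.045,0,35,-1.6,0,0.0033,0.045,0,35,-1.6,0,0.0033,0.045,0,35,-1.6,0,0.0033,0.045,0,35,-1.6,0,0.0033,0.045,0,11,0,0,0,0,0,0,0,0,0,0,0,0,0,0,0,0,0]

```text
clock: 25.02
position: [0.7218, -0.031, 0.2453]
ee_rot: [3.07, -0.095, -0.655]
force: [-0.0, 0.2, 0.0]
width: 0.003
gripper_force: 0.0
```

```bash
python3 -c "
from plan import *;s=st();p=s['position'];q=p[:2]-C;print('chest',q@EX,q@EY)"
```

```text
t 25.02 p [721.8 -31.  245.3] yawY -1.63 z [-0.408  0.011 -0.913] y [-0.059 -0.998  0.014] w 0.003 F [-0.   0.2  0. ] gf 0.0 q [-0.09  0.95  0.24  0.62 -0.18  2.   -1.58]
chest 0.18702794836862616 0.0002278527445061726
```

Emit:
carry_out:
  increments: [2,0,-25,0,0,0,2,0,-25,0,0,0,2,0,-20,0,0,0,0,0,0,0,0,0]

```text
clock: 25.52
position: [0.727, -0.0302, 0.1741]
ee_rot: [3.068, -0.094, -0.659]
force: [0.0, 0.3, 0.3]
width: 0.004
gripper_force: 0.0
```

```bash
python3 -c "
from plan import *;s=st();p=s['position'];q=p[:2]-C;print('chest',q@EX,q@EY)
b=vision.get_image('scene')[70:270,200:370,::-1]
cv2.imwrite('pics/g8.png',cv2.resize(b,None,fx=3,fy=3,interpolation=2))"
```

```text
t 25.52 p [727.  -30.2 174.1] yawY -1.629 z [-0.41   0.01  -0.912] y [-0.058 -0.998  0.015] w 0.004 F [0.  0.3 0.3] gf 0.0 q [-0.09  0.98  0.23  0.73 -0.18  1.87 -1.57]
chest 0.1921122479041134 0.001379787899521378
```

View pics/g8.png

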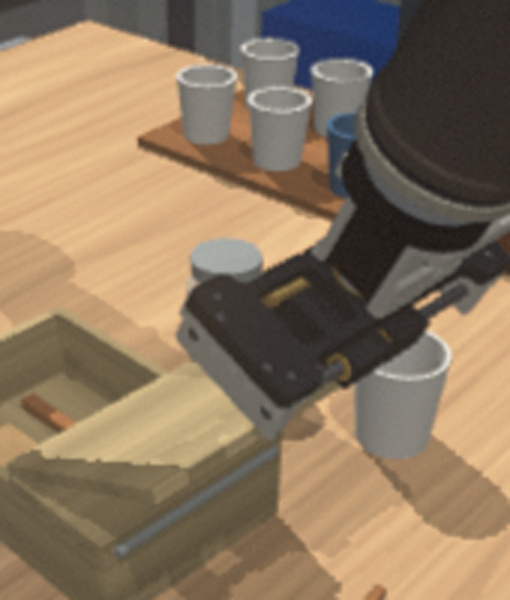

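The picture shows the tilted gripper behind and above the leaf's free edge. Its end plate's lower corners are at about scene px (260,183) and (288,215). That was picture 11, one over the limit of 10, so I'll work from numbers only from here. I'll check the plate's clearance.

```bash
python3 - <<'E'
from plan import *
from cell import readout
from scipy.spatial.transform import Rotation as R
s=readout.observe();p=s["position"];r=R.from_rotvec(s["ee_rot"]).as_matrix();X,Y,Z=r.T
print("X",X.round(2))
sg=1 if X[0]<0 else -1; n=sg*X
for h in (40,60,80):
  for d in(37,-37):
    for y in(65,95):
      q=p-Z*(.023+h/1000)+n*d/1000+Y*y/1000; print(h,d,y,q.round(3),proj("scene",q).round(0))
print("leaf edge T corners",[proj("scene",W(.180,y,.159)/1000).round(0) for y in(.087,-.087)])
E
```

```text
X [ 0.91 -0.06 -0.41]
40 37 65 [ 0.716 -0.094  0.249] [263. 185.]
40 37 95 [ 0.714 -0.124  0.249] [249. 193.]
40 -37 65 [ 0.783 -0.098  0.219] [294. 219.]
40 -37 95 [ 0.781 -0.128  0.219] [280. 228.]
60 37 65 [ 0.724 -0.094  0.267] [267. 178.]
60 37 95 [ 0.722 -0.124  0.268] [253. 185.]
60 -37 65 [ 0.791 -0.098  0.237] [298. 212.]
60 -37 95 [ 0.79  -0.128  0.238] [285. 221.]
80 37 65 [ 0.732 -0.094  0.286] [271. 170.]
80 37 95 [ 0.73  -0.124  0.286] [257. 177.]
80 -37 65 [ 0.8   -0.098  0.255] [303. 205.]
80 -37 95 [ 0.798 -0.128  0.256] [290. 213.]
leaf edge T corners [array([316., 192.]), array([250., 233.])]
```

Emit:
carry_out:
  increments: [0,0,-20,0,0,0,0,0,-20,0,0,0,0,0,-21,0,0,0,0,0,0,0,0,0]

```text
clock: 26.08
position: [0.7267, -0.0303, 0.1124]
ee_rot: [3.069, -0.094, -0.66]
force: [-0.4, -0.2, 0.7]
width: 0.004
gripper_force: 0.0
```

Emit:
carry_out:
  increments: [-5,0,2,0,0,0,-5,0,2,0,0,0,-5,0,2,0,0,0,0,0,0,0,0,0]

```text
clock: 26.58
position: [0.7134, -0.0304, 0.122]
ee_rot: [3.071, -0.094, -0.65]
force: [2.0, 0.3, 1.7]
width: 0.005
gripper_force: 1.0
```

Emit:
carry_out:
  increments: [-4,0,2,0,0,0,-4,0,2,0,0,0,0,0,0,0,0,0]

```text
clock: 26.95
position: [0.7046, -0.0303, 0.125]
ee_rot: [3.07, -0.094, -0.654]
force: [1.2, -0.6, 0.7]
width: 0.004
gripper_force: 0.8
```

Emit:
carry_out:
  increments: [12,0,-5,0,0,0,12,0,-6,0,0,0,0,0,-18,0,0,0,0,0,0,0,0,0]

```text
clock: 27.45
position: [0.7269, -0.0303, 0.093]
ee_rot: [3.068, -0.094, -0.662]
force: [-0.2, 0.4, -0.1]
width: 0.004
gripper_force: 0.0
```

Emit:
carry_out:
  increments: [-5,0,0,0,0,0,-5,0,0,0,0,0,0,0,0,0,0,0]

```text
clock: 27.82
position: [0.7187, -0.0303, 0.0967]
ee_rot: [3.07, -0.094, -0.653]
force: [0.4, -0.3, -0.4]
width: 0.005
gripper_force: 0.0
```

Emit:
carry_out:
  increments: [-5,0,0,0,0,0,-5,0,0,0,0,0,0,0,0,0,0,0]

```text
clock: 28.2
position: [0.7086, -0.0304, 0.0959]
ee_rot: [3.07, -0.094, -0.654]
force: [-0.7, 0.4, -0.4]
width: 0.005
gripper_force: 0.0
```

Emit:
carry_out:
  increments: [-5,0,0,0,0,0,-5,0,0,0,0,0,0,0,0,0,0,0]

```text
clock: 28.58
position: [0.6985, -0.0304, 0.0958]
ee_rot: [3.07, -0.094, -0.654]
force: [0.4, 0.1, 0.1]
width: 0.006
gripper_force: 0.0
```

Emit:
carry_out:
  increments: [-5,0,3,0,0,0,-4,0,6,0,0,0,-2,0,8,0,0,0]

```text
clock: 28.95
position: [0.6877, -0.0304, 0.1131]
ee_rot: [3.07, -0.094, -0.654]
force: [0.7, -0.1, -1.8]
width: 0.008
gripper_force: 0.7
```

Emit:
carry_out:
  increments: [-4,0,8,0,0,0,-4,0,8,0,0,0]

```text
clock: 29.2
position: [0.6798, -0.0304, 0.1293]
ee_rot: [3.07, -0.094, -0.653]
force: [1.9, -0.6, -2.2]
width: 0.007
gripper_force: 0.7
```

Emit:
carry_out:
  increments: [-6,0.4,7,0,0,0,-6,0.4,7,0,0,0,-6,0.4,7,0,0,0,-6,0.4,5,0,0,0,-6,0.4,5,0,0,0,-6,0.4,5,0,0,0]

```text
clock: 29.95
position: [0.6434, -0.0279, 0.1649]
ee_rot: [3.07, -0.094, -0.654]
force: [0.5, -0.3, -1.5]
width: 0.007
gripper_force: 0.6
```

Emit:
carry_out:
  increments: [-8,0.6,5,0,0,0,-8,0.6,4,0,0,0,-8,0.6,4,0,0,0]

```text
clock: 30.32
position: [0.6193, -0.0262, 0.1779]
ee_rot: [3.07, -0.094, -0.654]
force: [0.1, -0.3, -1.1]
width: 0.005
gripper_force: 0.8
```

Emit:
carry_out:
  increments: [-8,0.6,3,0,0,0,-8,0.6,3,0,0,0,-8,0.6,2.5,0,0,0,-8,0.6,2,0,0,0,-8,0.6,1.5,0,0,0]

```text
clock: 30.95
position: [0.5794, -0.0231, 0.1898]
ee_rot: [3.07, -0.094, -0.654]
force: [1.8, -0.5, -1.5]
width: 0.003
gripper_force: 0.7
```

Emit:
carry_out:
  increments: [-10,0.7,1,0,0,0,-10,0.7,1,0,0,0,-9,0.7,0,0,0,0]

```text
clock: 31.32
position: [0.5502, -0.021, 0.1918]
ee_rot: [3.07, -0.094, -0.654]
force: [1.6, -0.4, -0.5]
width: 0.01
gripper_force: 0.6
```

Emit:
carry_out:
  increments: [-10,0.7,-1,0,0,0,-10,0.7,-1,0,0,0,-9,0.7,-1,0,0,0]

```text
clock: 31.7
position: [0.5211, -0.0189, 0.1886]
ee_rot: [3.07, -0.094, -0.654]
force: [0.9, -0.3, 0.2]
width: 0.005
gripper_force: 0.5
```

Emit:
carry_out:
  increments: [-10,0.7,-2,0,0,0,-10,0.7,-2,0,0,0,-9,0.7,-3,0,0,0]

```text
clock: 32.08
position: [0.4922, -0.0168, 0.1815]
ee_rot: [3.07, -0.094, -0.654]
force: [1.4, -0.4, 0.1]
width: -0.001
gripper_force: 0.4
```

```bash
python3 -c "
from plan import *;s=st()"
```

```text
t 32.08 p [492.2 -16.8 181.5] yawY -1.629 z [-0.407  0.011 -0.913] y [-0.058 -0.998  0.014] w -0.001 F [ 1.4 -0.4  0.1] gf 0.4 q [-0.18  0.53  0.2   1.58 -0.11  1.46 -1.58]
```

Emit:
carry_out:
  increments: [-10,0.7,-7,0,0,0,-10,0.7,-7,0,0,0,-9,0.6,-9,0,0,0,-9,0.6,-9,0,0,0]

```text
clock: 32.58
position: [0.4542, -0.0142, 0.1489]
ee_rot: [3.07, -0.094, -0.654]
force: [0.8, 0.1, -0.9]
width: 0.003
gripper_force: 0.3
```

Emit:
carry_out:
  increments: [-7,0.5,-11,0,0,0,-7,0.5,-11,0,0,0,-6,0.4,-12,0,0,0,-5,0.4,-12,0,0,0]

```text
clock: 33.08
position: [0.4296, -0.0124, 0.1028]
ee_rot: [3.07, -0.094, -0.654]
force: [0.5, -0.3, 1.2]
width: 0.005
gripper_force: 0.3
```

Emit:
carry_out:
  increments: [-4,0.3,-12,0,0,0,-3,0.2,-12,0,0,0]

```text
clock: 33.33
position: [0.4228, -0.0119, 0.0788]
ee_rot: [3.07, -0.094, -0.654]
force: [2.0, -0.3, 1.2]
width: 0.006
gripper_force: 0.3
```

Emit:
carry_out:
  increments: [-1,0.1,-9,0,0,0,-1,0.1,-8,0,0,0]

```text
clock: 33.58
position: [0.4211, -0.0118, 0.0621]
ee_rot: [3.07, -0.094, -0.654]
force: [2.0, -0.5, 14.1]
width: 0.003
gripper_force: 7.0
```

Emit:
carry_out:
  increments: [0,0,-2,0,0,0,0,0,0,0,0,0]

```text
clock: 33.83
position: [0.4213, -0.0118, 0.0616]
ee_rot: [3.07, -0.094, -0.654]
force: [-0.5, -0.0, 16.1]
width: 0.004
gripper_force: 8.2
```

Emit:
carry_out:
  increments: [0,0,5,0,0,0,0,0,20,0,0,0,0,0,30,0,0,0,0,30,35,0,0,0,0,50,35,0,0,0,-5,50,20,0,0,0,-10,50,0,0,0,0,-10,50,0,0,0,0,-10,50,0,0,0,0,-10,50,0,0,0,0,0,0,0,0,0,0]

```text
clock: 35.2
position: [0.3736, 0.3224, 0.2053]
ee_rot: [3.07, -0.083, -0.657]
force: [0.1, -0.9, -0.6]
width: 0.003
gripper_force: 0.0
```

```bash
python3 - <<'E'
from plan import *
s=st()
sc=vision.get_image("scene");tp=vision.get_image("top")
cv2.imwrite("pics/end_s.png",sc[...,::-1]);cv2.imwrite("pics/end_t.png",tp[...,::-1])
# front edge transition: column strips across the predicted front edge & fold, gradient vs row
for n,im in(("scene",sc),("top",tp)):
  g=im.astype(int).sum(2)/3
  for y in(.05,0,-.05):
    prof=[]
    for x in np.arange(-.17,-.10,.004):
      u,v=proj(n,W(x,y,.08)/1000); prof.append(int(g[int(round(v)),int(round(u))]))
    print(n,y,prof)
# side view of the front-right lid corner: colours above & below
for z in(.065,.07,.075,.08,.085,.09,.1): 
  print(z,[tuple(sc[tuple(np.round(proj("scene",W(x,-.087,z)/1000)[::-1]).astype(int))].tolist()) for x in(-.12,-.06,0,.06)])
E
```

```text
t 35.2 p [373.6 322.4 205.3] yawY -1.622 z [-0.409  0.01  -0.913] y [-0.052 -0.999  0.012] w 0.003 F [ 0.1 -0.9 -0.6] gf 0.0 q [-0.65  0.46  0.04  1.63 -0.27  1.41 -2.15]
scene 0.05 [162, 160, 157, 158, 148, 153, 157, 158, 156, 163, 167, 168, 163, 163, 162, 159, 159, 153]
scene 0 [164, 160, 160, 158, 154, 149, 148, 148, 151, 155, 163, 167, 163, 163, 161, 159, 158, 153]
scene -0.05 [160, 160, 163, 157, 157, 156, 152, 155, 151, 130, 112, 113, 112, 110, 109, 107, 108, 104]
top 0.05 [128, 132, 133, 133, 133, 125, 122, 121, 123, 129, 135, 134, 130, 131, 129, 129, 127, 122]
top 0 [131, 128, 132, 131, 122, 120, 122, 125, 121, 130, 133, 132, 130, 130, 129, 128, 127, 122]
top -0.05 [96, 94, 94, 96, 85, 78, 82, 84, 78, 93, 97, 96, 93, 92, 93, 91, 91, 88]
0.065 [(111, 94, 70), (99, 87, 66), (95, 84, 63), (94, 83, 62)]
0.07 [(96, 84, 62), (98, 87, 66), (91, 81, 60), (91, 81, 60)]
0.075 [(98, 85, 63), (101, 89, 66), (97, 86, 65), (98, 87, 66)]
0.08 [(115, 100, 74), (126, 110, 83), (112, 98, 75), (109, 97, 74)]
0.085 [(133, 117, 85), (135, 119, 89), (120, 106, 78), (117, 103, 77)]
0.09 [(121, 101, 76), (126, 112, 83), (115, 101, 78), (120, 107, 80)]
0.1 [(137, 111, 82), (123, 106, 80), (118, 104, 76), (123, 109, 80)]
```

```bash
python3 - <<'E'
from plan import *
im=cv2.imread("pics/end_s.png").astype(np.float32).mean(2)
zs=np.arange(.066,.1,.0005)
for x in(-.13,-.11,-.09,-.07,-.05,-.03,-.01,.01,.03,.05,.07,.09,.11,.12):
  p=np.array([proj("scene",W(x,-.087,z)/1000) for z in zs],np.float32)
  v=cv2.remap(im,p[None,:,0],p[None,:,1],1)[0]; g=np.convolve(v,[1]*6+[-1]*6,"same")
  i=8+np.argmax(g[8:-8]); print(x,round(zs[i]*1000,1),int(g[i]))
E
```

```text
-0.13 78.5 58
-0.11 78.0 57
-0.09 79.0 53
-0.07 78.0 51
-0.05 79.5 73
-0.03 79.5 65
-0.01 78.5 47
0.01 79.5 61
0.03 80.0 80
0.05 79.5 60
0.07 78.5 75
0.09 78.5 71
0.11 79.5 59
0.12 79.0 64
```

The lid's top edge lies at 78–80 mm along its whole length, so both leaves are flat. I'm handing in.

```bash
python3 -c "
from cell import arm
print(arm.sign_off())"
```

```text
the job is handed in; nothing more can be done
None
```

The job is handed in at about 35 s, but no verdict was returned: the spatula lies in the chest, both leaves measure flat (top edge 78–80 mm along its length), and no move went near the cup, jar or canister, though I didn't re-measure them; I viewed 11 pictures, one over the limit of 10.

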